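# Put the round-bottomed hand stamp back in its dished rest

### The arm

A 7-joint arm with a two-finger parallel gripper is mounted at the origin on the work surface. World frame = base frame: x ahead of the robot, y to its left, z up, the work surface at z = 0. Lengths are in m, angles in rad, forces in N, time in s.
With the tool pointing down it reaches from about 0.4 to 0.925 m from the base axis. Payload 5.6 kg.
Tool frame: the origin (TCP) lies midway between the tips of the shut fingers; the grasp point (between the pads) lies 19 mm behind it; x points along the fingers, y is the direction in which the jaws open and shut, and the axes are right-handed (so a half turn about x gives the same grasp; the last joint's range is limited). The gripper opens to 85 mm and grips with 20 to 120 N. Pads are 22 mm wide; open, the fingers measure 114 mm over their backs; the gripper's body (76 mm by 85 mm) begins 54 mm behind the grasp point. The pads swing forward as they close: fully open they stand 13 mm farther back than shut.
Start: joints at [-1.287, 0.468, -0.012, 1.603, 0.006, 1.071, -0.056], TCP at [0.209, 0.616, 0.231] pointing down, gripper open.
Joint ranges: [-2.53, 2.53], [-0.31, 2.02], [-1.57, 1.55], [0.28, 2.44], [-1.29, 4.43], [0.15, 1.84], [-2.92, 2.92]. Speed limits (rad/s): [2.57, 2.57, 3.14, 3.14, 3.14, 3.14, 3.14].

### API

Orientations are given as a rotation vector (axis times angle).
In Python, from bench import manip, imaging gives the robot as it stands. The module is installed in compiled form; this text tells all that it offers.
- The arm moves only by the tool jog_arm, never from a script. Its argument "commands" is a list of rows, each an object of numbers: "ax", "ay", "az": the turn, a rotation vector about the world's x, y, z in degrees; "tx", "ty", "tz": the shift along the world's x, y, z in m; "claw": the closure, from -1 (fully open) to 1 (shut). A call has 1 to 12 rows; each row is the pose to reach, as a shift and turn from the pose measured when the call began; what a row does not reach only later rows make up. A row lasts 1/12 s, in which the tool goes at most 41.7 mm and 7.16 degrees, less where a joint would pass 70% of its speed; a pose out of reach is approached as far as the arm can. A call with a gripper value outside its range is refused whole. The fingers move at their own pace and stop on an object; the grip force is fixed at half the most. Time passes only in rows, so rows that repeat a pose let the fingers close. It gives the time, the measured TCP pose, the force and the opening at its end, in the units of the state.
- manip.get_state(): the state, without advancing time (a new reading comes with each control period).
- imaging.read_camera(name): name is "scene" or "top"; returns a dict with "pixels" (420x560x3 uint8, red, green, blue), "depth" (420x560 float32, m along the optical axis (not along the pixel's ray), 0 where there is no reading), "fx", "fy", "cx", "cy" (pixels), "R" (3x3) and "t" (3): a world point X has camera coordinates R X + t. Camera axes: x right, y down, z forward; pixel columns grow to the right and rows downward; lengths in m; the calibration is good to about 2 mm. A picture is of the moment at which its call begins.
- manip.close_job(): hands the job in, once; it reports no verdict.
The state is a dict: "t": time; "q": joint angles; "joint_velocities": joint speeds; "effort": joint torques, N m; "ee_pos": TCP position; "eef_rot": TCP orientation; "ft_force": force on the tool from outside, world axes, zero at the start; "wrist_torque": the same for the moment, N m; "width": finger opening in m.
Only numpy, scipy, OpenCV 4.12 (cv2) and the standard library are available. Lean on these libraries where they do the work, as an engineer would, in place of code of your own. Each camera call takes 0.05 s, during which the arm holds its last target.

### The job

On the mail-sorting table, pick up the hand stamp with the round, domed bottom and set it upright in the wider of the two dished wooden rests, so that its dome sits fully down in the dish; then let go of it. Lower it in rather than dropping it, and leave the square-based stamp standing where it is.

Things in the scene. Friction and masses are not known exactly. Their poses are not given: they have to be found in the camera images.
- dome_stamp_mid (a point): Hand stamp to put away: loose, upright, round about z (up), 96 mm tall, 0.2 kg. Dark steel head 60 mm across, its underside a dome of 36 mm radius with a 28 mm flat foot; sloping shoulder up to 27 mm above the underside. From there to the top a straight pale wooden handle 26 mm in diameter. Point: on the axis, half-way up, 48 mm above the underside, on the handle.
- wide_rest_mouth (a point): Wider of two round wooden rests, fixed to the table: 88 mm across, 30 mm high. In its top a conical dish with 45 degree sides, 76 mm across at the mouth, 32 mm at its flat floor 22 mm lower. Point: centre of the mouth, level with the rim; z up. When the dome stamp is fully seated, its mid point is about 28 mm above this point (its foot 20 mm below the rim).
- small_rest_mouth (a point): The smaller rest, of the same kind and wood and also fixed, not to be used: 56 mm in diameter, 24 mm high, dish 44 mm across at the mouth. This point is the centre of its mouth, level with the rim.
- block_stamp_mid (a point): Another hand stamp, standing loose, to be left alone: the same handle (26 mm in diameter, 96 mm tall in all) on a flat square dark steel base 52 x 52 x 22 mm. This point lies on the axis, half-way up, 48 mm above the underside; z is up.
There are look-alikes about, which are no part of the job. What is shaped like the part that bears wide_rest_mouth but red or yellow is not meant.

How it is judged:
By the outcome, as a careful person would: the job done as asked, in the order asked, and still so for the second after the job is handed in, with the robot touching nothing.
It also fails if it takes over 38 s, if anything falls off the work surface, if the arm or the gripper's body presses on something with over 40 N, if the wrist force passes 120 N, or if a joint passes its speed limit or range.

## Working session

There is one attempt and no reset: what is moved stays moved. The work goes in short steps, Python scripts to look and compute and a tool call to move; the robot and the scene stay as the last step left them, time stands still between calls to the robot, and variables do not carry over. Pictures are saved under pics/ and viewed, and the job is handed in when it is done.

Besides the shell and the picture viewer there is one more tool, called after "Emit:" as name(argument=value, ...) on one line, values as JSON. jog_arm: Moves the arm, as the interface text tells. Its arguments: {"type":"object","properties":{"commands":{"type":"array"}},"required":["commands"]}

```bash
mkdir -p pics; cat > h.py <<'E'
import numpy as np, cv2
from bench import manip, imaging
def shot(name,tag):
    d=imaging.read_camera(name); np.savez(f'{tag}.npz',**d)
    cv2.imwrite(f'pics/{tag}.png',d['pixels'][:,:,::-1]); return d
def world(d):
    z=d['depth'].astype(float); v,u=np.mgrid[:z.shape[0],:z.shape[1]]
    P=np.stack([(u-d['cx'])/d['fx']*z,(v-d['cy'])/d['fy']*z,z],-1)
    return (P-d['t'])@d['R']
E
python3 - <<'E'
from h import *
for n in('scene','top'): shot(n,n+'0')
s=manip.get_state(); print({k:np.round(v,4) for k,v in s.items()})
E
```

```text
{'t': np.float64(0.1), 'q': array([-1.287 ,  0.4683, -0.0116,  1.6035,  0.006 ,  1.0714, -0.0563]), 'joint_velocities': array([-0.0011, -0.0017,  0.0003,  0.0003, -0.0006,  0.0024, -0.001 ]), 'effort': array([ 1.00000e-04, -5.33520e+01,  2.11000e-02, -2.51966e+01,
        1.14000e-02,  4.30000e-03, -0.00000e+00]), 'ee_pos': array([0.2086, 0.6151, 0.2304]), 'eef_rot': array([ 0.2553,  1.5557, -0.2578]), 'ft_force': array([0.6559, 0.9119, 0.1894]), 'wrist_torque': array([-0.0017, -0.0505, -0.0271]), 'width': np.float64(0.0857)}
```

View pics/scene0.png

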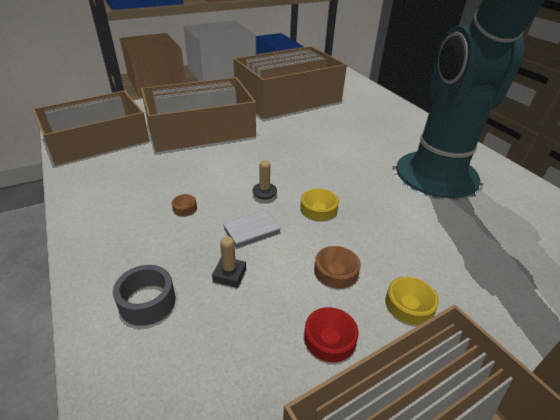

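View pics/top0.png

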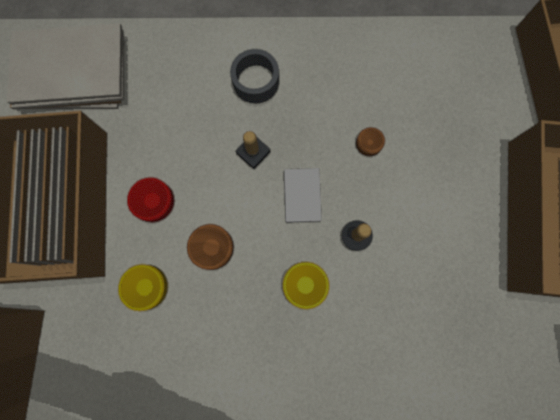

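The scene view shows the dome stamp at about (265,180), the square stamp at (229,262) and the wide brown rest at (338,266). In the top view these are at (357,235), (252,150) and (210,247), and the small rest is at (371,141). Next I'll measure them.

```bash
python3 - <<'E'
from h import *
from scipy.optimize import least_squares
def circ(p):
    r=least_squares(lambda a:np.hypot(p[:,0]-a[0],p[:,1]-a[1])-a[2],[*p[:,:2].mean(0),.03],loss='soft_l1',f_scale=.001); return np.round(r.x,4)
for tag,boxes in (('top0',dict(dome=(335,212,382,255),rest=(183,220,238,274),small=(352,124,388,158),block=(230,122,276,172),card=(280,165,325,226),yel=(280,258,335,312),ring=(225,45,285,106))),('scene0',dict(dome=(248,155,282,205),rest=(310,245,365,290),block=(208,230,250,290)))):
    d=dict(np.load(tag+'.npz')); W=world(d)
    print(tag,'cam',np.round(-d['R'].T@d['t'],3), d['fx'], 'x dir', np.round(d['R'],2).tolist())
    for n,(a,b,c,e) in boxes.items():
        p=W[b:e,a:c].reshape(-1,3); dz=d['depth'][b:e,a:c].ravel(); p=p[dz>0]
        q=p[p[:,2]>.006]
        print(n,len(p),'table z',np.round(np.median(p[p[:,2]<.006][:,2]),4),'zmax',np.round(np.percentile(q[:,2],[50,90,99]),4),'ext',np.round(q.min(0),3),np.round(q.max(0),3))
        for lo,hi in ((.026,.034),(.021,.027),(.085,.105),(.035,.085),(.006,.021)):
            s=q[(q[:,2]>lo)&(q[:,2]<hi)]
            if len(s)>6: print('   ',lo,hi,len(s),'mean',np.round(s.mean(0),4),'mid',np.round((s.min(0)+s.max(0))[:2]/2,4),'size',np.round(np.ptp(s,0)[:2],3),'circ',circ(s))
E
```

```text
top0 cam [0.37  0.031 0.788] 400.7140005955958 x dir [[0.01, -1.0, -0.03], [-0.98, -0.01, -0.19], [0.19, 0.03, -0.98]]
dome 2014 table z 0.0001 zmax [0.0245 0.0954 0.0976] ext [ 0.436 -0.131  0.012] [ 0.494 -0.073  0.098]
    0.026 0.034 73 mean [ 0.4617 -0.0966  0.0274] mid [ 0.4668 -0.1014] size [0.04  0.032] circ [ 0.4665 -0.1034  0.016 ]
    0.021 0.027 309 mean [ 0.4624 -0.0982  0.0235] mid [ 0.4656 -0.1017] size [0.056 0.057] circ [ 0.4663 -0.1039  0.0221]
    0.085 0.105 174 mean [ 0.4645 -0.1011  0.0944] mid [ 0.465  -0.1021] size [0.024 0.024] circ [ 0.4646 -0.1011  0.0089]
    0.035 0.085 78 mean [ 0.4598 -0.0941  0.061 ] mid [ 0.4642 -0.0998] size [0.023 0.021] circ [ 0.4656 -0.1024  0.0128]
    0.006 0.021 162 mean [ 0.4607 -0.0949  0.0193] mid [ 0.465  -0.1019] size [0.058 0.057] circ [ 0.4658 -0.1024  0.0278]
rest 2959 table z -0.0003 zmax [0.023  0.0296 0.0315] ext [0.397 0.137 0.006] [0.485 0.224 0.033]
    0.026 0.034 633 mean [0.4401 0.1802 0.0287] mid [0.4406 0.1799] size [0.088 0.087] circ [0.4404 0.1802 0.039 ]
    0.021 0.027 401 mean [0.4406 0.1803 0.0244] mid 
[... 3814 characters left out ...]
0.4467 0.1923 0.0309]
block 2514 table z -0.0 zmax [0.0217 0.0877 0.0964] ext [ 0.554 -0.012  0.006] [0.669 0.14  0.097]
    0.026 0.034 58 mean [0.6365 0.1121 0.0289] mid [0.6344 0.1072] size [0.025 0.023] circ [0.6334 0.103  0.0133]
    0.021 0.027 279 mean [0.6355 0.1102 0.0225] mid [0.6343 0.1054] size [0.066 0.067] circ [0.6328 0.1017 0.0223]
    0.085 0.105 143 mean [0.6351 0.108  0.093 ] mid [0.6342 0.1055] size [0.024 0.024] circ [0.6344 0.106  0.0089]
    0.035 0.085 261 mean [0.6366 0.1124 0.061 ] mid [0.6343 0.1088] size [0.025 0.018] circ [120.1538 338.3498 358.7317]
    0.006 0.021 540 mean [0.6078 0.0689 0.0157] mid [0.6114 0.0642] size [0.115 0.152] circ [0.6319 0.0573 0.0652]
```

```bash
python3 - <<'E'
from h import *
from scipy.spatial.transform import Rotation as R
s=manip.get_state(); M=R.from_rotvec(s['eef_rot']); m=M.as_matrix(); print(np.round(m,3))
x=m[:,0]; c=np.cross(x,[0,0,-1]); print('tilt fix deg',np.rad2deg(c)); print('delta to stamp',np.array([.4645,-.1018,.05])-s['ee_pos'])
E
```

```text
[[-0.     0.321  0.947]
 [-0.002  0.947 -0.321]
 [-1.    -0.002  0.   ]]
tilt fix deg [ 0.08779753 -0.022293    0.        ]
delta to stamp [ 0.25591692 -0.71689589 -0.18043036]
```

Emit:
jog_arm(commands=[{"tx": 0.015, "ty": -0.025}, {"tx": 0.035, "ty": -0.06}, {"tx": 0.055, "ty": -0.095}, {"tx": 0.075, "ty": -0.13}, {"tx": 0.095, "ty": -0.165}, {"tx": 0.115, "ty": -0.2}, {"tx": 0.135, "ty": -0.235}, {"tx": 0.155, "ty": -0.27}, {"tx": 0.175, "ty": -0.305}, {"tx": 0.195, "ty": -0.34}, {"tx": 0.215, "ty": -0.375}, {"tx": 0.23, "ty": -0.4}])

```text
validation failed for argument at $.co...
```

Emit:
jog_arm(commands=[{"ax": 0, "ay": 0, "az": 0, "tx": 0.015, "ty": -0.025, "tz": 0, "claw": -1}, {"ax": 0, "ay": 0, "az": 0, "tx": 0.035, "ty": -0.06, "tz": 0, "claw": -1}, {"ax": 0, "ay": 0, "az": 0, "tx": 0.055, "ty": -0.095, "tz": 0, "claw": -1}, {"ax": 0, "ay": 0, "az": 0, "tx": 0.075, "ty": -0.13, "tz": 0, "claw": -1}, {"ax": 0, "ay": 0, "az": 0, "tx": 0.095, "ty": -0.165, "tz": 0, "claw": -1}, {"ax": 0, "ay": 0, "az": 0, "tx": 0.115, "ty": -0.2, "tz": 0, "claw": -1}, {"ax": 0, "ay": 0, "az": 0, "tx": 0.135, "ty": -0.235, "tz": 0, "claw": -1}, {"ax": 0, "ay": 0, "az": 0, "tx": 0.155, "ty": -0.27, "tz": 0, "claw": -1}, {"ax": 0, "ay": 0, "az": 0, "tx": 0.175, "ty": -0.305, "tz": 0, "claw": -1}, {"ax": 0, "ay": 0, "az": 0, "tx": 0.195, "ty": -0.34, "tz": 0, "claw": -1}, {"ax": 0, "ay": 0, "az": 0, "tx": 0.215, "ty": -0.375, "tz": 0, "claw": -1}, {"ax": 0, "ay": 0, "az": 0, "tx": 0.23, "ty": -0.4, "tz": 0, "claw": -1}])

```text
t: 1.1
ee_pos: [0.4397, 0.2114, 0.2304]
eef_rot: [0.257, 1.555, -0.261]
ft_force: [0.7, 0.1, 0.2]
width: 0.0856
```

Emit:
jog_arm(commands=[{"ax": 0, "ay": 0, "az": 0, "tx": 0.003, "ty": -0.035, "tz": 0, "claw": -1}, {"ax": 0, "ay": 0, "az": 0, "tx": 0.006, "ty": -0.07, "tz": -0.005, "claw": -1}, {"ax": 0, "ay": 0, "az": 0, "tx": 0.009, "ty": -0.105, "tz": -0.01, "claw": -1}, {"ax": 0, "ay": 0, "az": 0, "tx": 0.012, "ty": -0.14, "tz": -0.015, "claw": -1}, {"ax": 0, "ay": 0, "az": 0, "tx": 0.015, "ty": -0.175, "tz": -0.02, "claw": -1}, {"ax": 0, "ay": 0, "az": 0, "tx": 0.018, "ty": -0.21, "tz": -0.03, "claw": -1}, {"ax": 0, "ay": 0, "az": 0, "tx": 0.02, "ty": -0.245, "tz": -0.04, "claw": -1}, {"ax": 0, "ay": 0, "az": 0, "tx": 0.023, "ty": -0.275, "tz": -0.05, "claw": -1}, {"ax": 0, "ay": 0, "az": 0, "tx": 0.025, "ty": -0.3, "tz": -0.06, "claw": -1}, {"ax": 0, "ay": 0, "az": 0, "tx": 0.025, "ty": -0.313, "tz": -0.07, "claw": -1}, {"ax": 0, "ay": 0, "az": 0, "tx": 0.025, "ty": -0.313, "tz": -0.08, "claw": -1}, {"ax": 0, "ay": 0, "az": 0, "tx": 0.025, "ty": -0.313, "tz": -0.09, "claw": -1}])

```text
t: 2.1
ee_pos: [0.4644, -0.1018, 0.1395]
eef_rot: [0.258, 1.555, -0.262]
ft_force: [-0.1, 0.8, -0.5]
width: 0.0857
```

```bash
python3 - <<'E'
from h import *
shot('scene','s1')
s=manip.get_state(); print(s['ee_pos'],s['eef_rot'],s['q'])
E
```

```text
[ 0.46331309 -0.10051819  0.13786034] [ 0.25672629  1.55881323 -0.26048882] [-0.1909527   0.31519177  0.39035414  2.12131552 -0.17250206  0.73834421
  1.55192134]
```

View pics/s1.png

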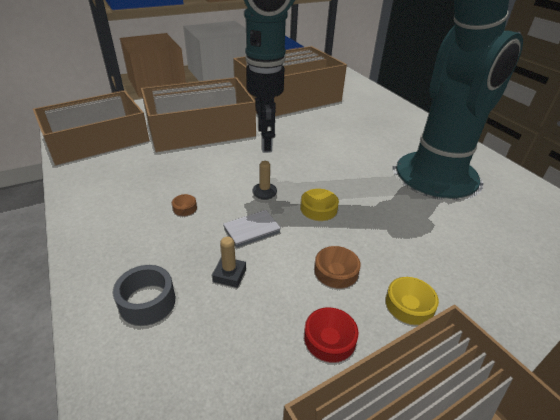

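The gripper is right above the dome stamp, with fingertips at about (267,148) and the stamp top at (265,163). Next I'll descend about 88 mm and close.

Emit:
jog_arm(commands=[{"ax": 0, "ay": 0, "az": 0, "tx": 0.001, "ty": -0.001, "tz": -0.015, "claw": -1}, {"ax": 0, "ay": 0, "az": 0, "tx": 0.001, "ty": -0.001, "tz": -0.035, "claw": -1}, {"ax": 0, "ay": 0, "az": 0, "tx": 0.001, "ty": -0.001, "tz": -0.055, "claw": -1}, {"ax": 0, "ay": 0, "az": 0, "tx": 0.001, "ty": -0.001, "tz": -0.075, "claw": -1}, {"ax": 0, "ay": 0, "az": 0, "tx": 0.001, "ty": -0.001, "tz": -0.088, "claw": -1}, {"ax": 0, "ay": 0, "az": 0, "tx": 0.001, "ty": -0.001, "tz": -0.088, "claw": -1}])

```text
t: 2.65
ee_pos: [0.4625, -0.0994, 0.0475]
eef_rot: [0.255, 1.564, -0.258]
ft_force: [-0.6, 0.5, 0.7]
width: 0.0851
```

Emit:
jog_arm(commands=[{"ax": 0, "ay": 0, "az": 0, "tx": 0, "ty": 0, "tz": 0, "claw": 1}, {"ax": 0, "ay": 0, "az": 0, "tx": 0, "ty": 0, "tz": 0, "claw": 1}, {"ax": 0, "ay": 0, "az": 0, "tx": 0, "ty": 0, "tz": 0, "claw": 1}, {"ax": 0, "ay": 0, "az": 0, "tx": 0, "ty": 0, "tz": 0, "claw": 1}, {"ax": 0, "ay": 0, "az": 0, "tx": 0, "ty": 0, "tz": 0, "claw": 1}, {"ax": 0, "ay": 0, "az": 0, "tx": 0, "ty": 0, "tz": 0, "claw": 1}, {"ax": 0, "ay": 0, "az": 0, "tx": 0, "ty": 0, "tz": 0, "claw": 1}, {"ax": 0, "ay": 0, "az": 0, "tx": 0, "ty": 0, "tz": 0, "claw": 1}, {"ax": 0, "ay": 0, "az": 0, "tx": 0, "ty": 0, "tz": 0, "claw": 1}, {"ax": 0, "ay": 0, "az": 0, "tx": 0, "ty": 0, "tz": 0, "claw": 1}])

```text
t: 3.48
ee_pos: [0.4633, -0.0993, 0.0483]
eef_rot: [0.256, 1.563, -0.258]
ft_force: [-1.0, -0.0, 6.9]
width: 0.0244
```

Emit:
jog_arm(commands=[{"ax": 0, "ay": 0, "az": 0, "tx": 0, "ty": 0, "tz": 0.01, "claw": 1}, {"ax": 0, "ay": 0, "az": 0, "tx": 0, "ty": 0, "tz": 0.03, "claw": 1}, {"ax": 0, "ay": 0, "az": 0, "tx": 0, "ty": 0, "tz": 0.05, "claw": 1}, {"ax": 0, "ay": 0, "az": 0, "tx": 0, "ty": 0, "tz": 0.07, "claw": 1}, {"ax": 0, "ay": 0, "az": 0, "tx": 0, "ty": 0, "tz": 0.085, "claw": 1}, {"ax": 0, "ay": 0, "az": 0, "tx": 0, "ty": 0, "tz": 0.09, "claw": 1}, {"ax": 0, "ay": 0, "az": 0, "tx": 0, "ty": 0, "tz": 0.09, "claw": 1}])

```text
t: 4.07
ee_pos: [0.4639, -0.0993, 0.1396]
eef_rot: [0.256, 1.56, -0.257]
ft_force: [0.1, 0.8, -3.9]
width: 0.025
```

```bash
python3 - <<'E'
from h import *
from scipy.spatial.transform import Rotation as R
d=shot('scene','s2')
cv2.imwrite('pics/s2c.png',cv2.resize(d['pixels'][60:230,180:350,::-1],None,fx=3.4,fy=3.4,interpolation=cv2.INTER_CUBIC))
s=manip.get_state(); print(s['ee_pos'],s['eef_rot'],s['ft_force'],s['width'])
x=R.from_rotvec(s['eef_rot']).as_matrix()[:,0]; print('tilt fix',np.rad2deg(np.cross(x,[0,0,-1])))
W=world(d); m=(W[...,2]>.02)&(W[...,2]<.13)&(abs(W[...,0]-.464)<.05)&(abs(W[...,1]+.1)<.05)
P=W[m]
for z in np.arange(.02,.13,.006):
    q=P[(P[:,2]>=z)&(P[:,2]<z+.006)]
    if len(q)>2: print(round(z,3),len(q),np.round(q.min(0),4),np.round(q.max(0),4))
E
```

```text
[ 0.46316287 -0.09919294  0.1385657 ] [ 0.25569401  1.56221622 -0.25744195] [-0.13598173 -0.10022735 -2.89310352] 0.02444259536926118
tilt fix [ 0.00067454 -0.38624542  0.        ]
0.098 18 [ 0.4491 -0.0919  0.0982] [ 0.4908 -0.07    0.1039]
0.104 65 [ 0.4395 -0.1125  0.104 ] [ 0.495  -0.0691  0.1099]
0.11 158 [ 0.4353 -0.1295  0.11  ] [ 0.4933 -0.0699  0.116 ]
0.116 74 [ 0.4479 -0.1191  0.116 ] [ 0.4837 -0.0793  0.1218]
0.122 22 [ 0.4575 -0.1     0.1225] [ 0.4771 -0.0851  0.1277]
0.128 9 [ 0.4608 -0.0994  0.1283] [ 0.4774 -0.0871  0.1298]
```

View pics/s2c.png

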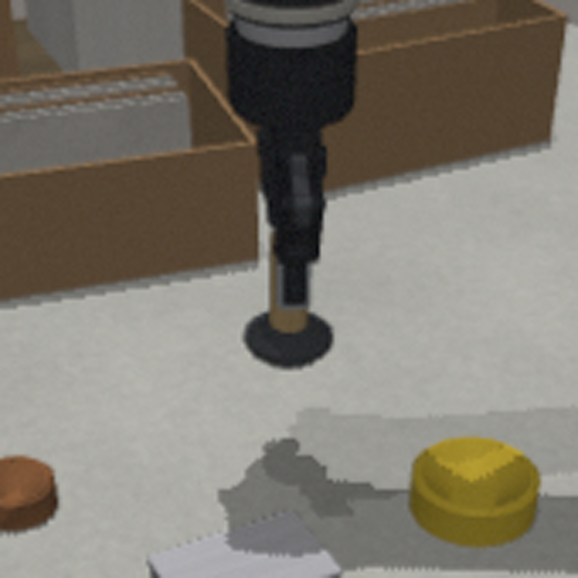

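The stamp is held upright, and its head is centred within about 1.5 mm of the TCP axis. Next I'll carry it over the brown rest.

Emit:
jog_arm(commands=[{"ax": 0, "ay": 0, "az": 0, "tx": -0.001, "ty": 0.015, "tz": 0, "claw": 1}, {"ax": 0, "ay": 0, "az": 0, "tx": -0.004, "ty": 0.045, "tz": 0, "claw": 1}, {"ax": 0, "ay": 0, "az": 0, "tx": -0.007, "ty": 0.08, "tz": 0, "claw": 1}, {"ax": 0, "ay": 0, "az": 0, "tx": -0.01, "ty": 0.115, "tz": 0, "claw": 1}, {"ax": 0, "ay": 0, "az": 0, "tx": -0.013, "ty": 0.15, "tz": 0, "claw": 1}, {"ax": 0, "ay": 0, "az": 0, "tx": -0.017, "ty": 0.185, "tz": 0, "claw": 1}, {"ax": 0, "ay": 0, "az": 0, "tx": -0.02, "ty": 0.22, "tz": 0, "claw": 1}, {"ax": 0, "ay": 0, "az": 0, "tx": -0.023, "ty": 0.25, "tz": 0, "claw": 1}, {"ax": 0, "ay": 0, "az": 0, "tx": -0.025, "ty": 0.272, "tz": 0, "claw": 1}, {"ax": 0, "ay": 0, "az": 0, "tx": -0.026, "ty": 0.282, "tz": 0, "claw": 1}, {"ax": 0, "ay": 0, "az": 0, "tx": -0.026, "ty": 0.282, "tz": 0, "claw": 1}, {"ax": 0, "ay": 0, "az": 0, "tx": -0.026, "ty": 0.282, "tz": 0, "claw": 1}])

```text
t: 5.12
ee_pos: [0.4366, 0.1818, 0.1376]
eef_rot: [0.254, 1.564, -0.259]
ft_force: [-0.3, -1.0, -3.4]
width: 0.0247
```

```bash
python3 - <<'E'
from h import *
d=shot('scene','s3'); t=shot('top','t3')
cv2.imwrite('pics/s3c.png',cv2.resize(d['pixels'][150:320,250:420,::-1],None,fx=3.4,fy=3.4,interpolation=cv2.INTER_CUBIC))
s=manip.get_state(); print(s['ee_pos'],s['eef_rot'],s['ft_force'],s['width'])
W=world(d); P=W[(W[...,2]>.096)&(W[...,2]<.115)&(abs(W[...,0]-.44)<.04)&(abs(W[...,1]-.18)<.04)]
print(P.min(0),P.max(0),(P.min(0)+P.max(0))/2,len(P))
E
```

```text
[0.43710025 0.18078076 0.13803276] [ 0.25646796  1.5628014  -0.26066528] [ 0.00579826 -0.66712751 -2.20454055] 0.024623767751792706
[0.40887756 0.15148256 0.09839069] [0.46764623 0.21129304 0.11499503] [0.4382619  0.1813878  0.10669286] 448
```

View pics/s3c.png

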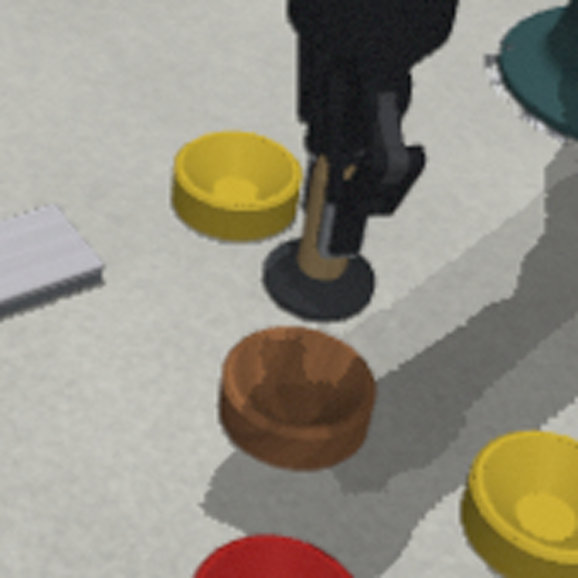

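View pics/t3.png

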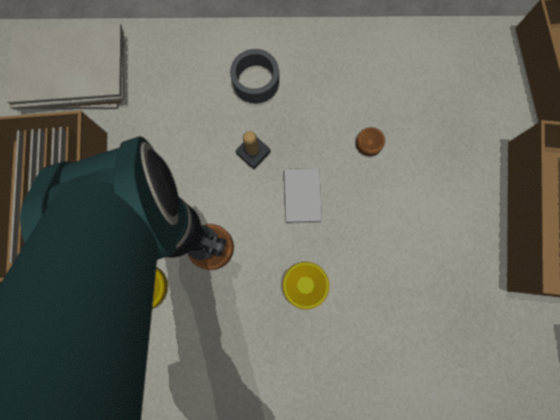

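The stamp head is over the rest, within about 1 mm in scene-camera terms: (0.438, 0.181) against (0.439, 0.183). The seated height is about 80 mm lower. I'll lower 72 mm first, with a 1 mm correction.

Emit:
jog_arm(commands=[{"ax": 0, "ay": 0, "az": 0, "tx": 0.001, "ty": 0.001, "tz": -0.01, "claw": 1}, {"ax": 0, "ay": 0, "az": 0, "tx": 0.001, "ty": 0.001, "tz": -0.025, "claw": 1}, {"ax": 0, "ay": 0, "az": 0, "tx": 0.001, "ty": 0.001, "tz": -0.04, "claw": 1}, {"ax": 0, "ay": 0, "az": 0, "tx": 0.001, "ty": 0.001, "tz": -0.052, "claw": 1}, {"ax": 0, "ay": 0, "az": 0, "tx": 0.001, "ty": 0.001, "tz": -0.06, "claw": 1}, {"ax": 0, "ay": 0, "az": 0, "tx": 0.001, "ty": 0.001, "tz": -0.066, "claw": 1}, {"ax": 0, "ay": 0, "az": 0, "tx": 0.001, "ty": 0.001, "tz": -0.07, "claw": 1}, {"ax": 0, "ay": 0, "az": 0, "tx": 0.001, "ty": 0.001, "tz": -0.072, "claw": 1}, {"ax": 0, "ay": 0, "az": 0, "tx": 0.001, "ty": 0.001, "tz": -0.072, "claw": 1}])

```text
t: 5.97
ee_pos: [0.4382, 0.1816, 0.0659]
eef_rot: [0.257, 1.563, -0.261]
ft_force: [0.2, -0.0, -2.5]
width: 0.0248
```

Emit:
jog_arm(commands=[{"ax": 0, "ay": 0, "az": 0, "tx": 0, "ty": 0, "tz": -0.001, "claw": 1}, {"ax": 0, "ay": 0, "az": 0, "tx": 0, "ty": 0, "tz": -0.002, "claw": 1}, {"ax": 0, "ay": 0, "az": 0, "tx": 0, "ty": 0, "tz": -0.003, "claw": 1}, {"ax": 0, "ay": 0, "az": 0, "tx": 0, "ty": 0, "tz": -0.004, "claw": 1}, {"ax": 0, "ay": 0, "az": 0, "tx": 0, "ty": 0, "tz": -0.004, "claw": 1}])

```text
t: 6.38
ee_pos: [0.4381, 0.1816, 0.0619]
eef_rot: [0.257, 1.563, -0.261]
ft_force: [-0.4, 0.2, -3.2]
width: 0.0246
```

Emit:
jog_arm(commands=[{"ax": 0, "ay": 0, "az": 0, "tx": 0, "ty": 0, "tz": -0.001, "claw": 1}, {"ax": 0, "ay": 0, "az": 0, "tx": 0, "ty": 0, "tz": -0.002, "claw": 1}, {"ax": 0, "ay": 0, "az": 0, "tx": 0, "ty": 0, "tz": -0.002, "claw": 1}])

```text
t: 6.63
ee_pos: [0.4381, 0.1816, 0.0597]
eef_rot: [0.256, 1.563, -0.261]
ft_force: [-0.3, 0.2, -2.9]
width: 0.0245
```

Emit:
jog_arm(commands=[{"ax": 0, "ay": 0, "az": 0, "tx": 0, "ty": 0, "tz": -0.001, "claw": 1}, {"ax": 0, "ay": 0, "az": 0, "tx": 0, "ty": 0, "tz": -0.001, "claw": 1}])

```text
t: 6.8
ee_pos: [0.438, 0.1816, 0.0586]
eef_rot: [0.256, 1.563, -0.261]
ft_force: [0.1, -0.5, -3.5]
width: 0.0245
```

Emit:
jog_arm(commands=[{"ax": 0, "ay": 0, "az": 0, "tx": 0, "ty": 0, "tz": -0.001, "claw": 1}, {"ax": 0, "ay": 0, "az": 0, "tx": 0, "ty": 0, "tz": -0.001, "claw": 1}])

```text
t: 6.97
ee_pos: [0.4378, 0.1818, 0.0578]
eef_rot: [0.256, 1.564, -0.261]
ft_force: [-1.1, 0.6, 1.4]
width: 0.0247
```

Emit:
jog_arm(commands=[{"ax": 0, "ay": 0, "az": 0, "tx": 0, "ty": 0, "tz": -0.001, "claw": 1}, {"ax": 0, "ay": 0, "az": 0, "tx": 0, "ty": 0, "tz": -0.001, "claw": 1}])

```text
t: 7.13
ee_pos: [0.4378, 0.1819, 0.0576]
eef_rot: [0.257, 1.564, -0.261]
ft_force: [-3.9, -1.6, 9.7]
width: 0.0245
```

Contact came at the expected height. A small lateral force pushes towards -x and -y, so I'll yield to it before pressing on.

Emit:
jog_arm(commands=[{"ax": 0, "ay": 0, "az": 0, "tx": -0.001, "ty": -0.0005, "tz": -0.0005, "claw": 1}, {"ax": 0, "ay": 0, "az": 0, "tx": -0.001, "ty": -0.0005, "tz": -0.0005, "claw": 1}, {"ax": 0, "ay": 0, "az": 0, "tx": -0.001, "ty": -0.0005, "tz": -0.0005, "claw": 1}])

```text
t: 7.38
ee_pos: [0.4372, 0.1816, 0.0574]
eef_rot: [0.257, 1.563, -0.26]
ft_force: [-0.2, 1.0, 3.5]
width: 0.025
```

Emit:
jog_arm(commands=[{"ax": 0, "ay": 0, "az": 0, "tx": 0, "ty": 0, "tz": 0, "claw": 0.3}, {"ax": 0, "ay": 0, "az": 0, "tx": 0, "ty": 0, "tz": 0, "claw": 0.2}, {"ax": 0, "ay": 0, "az": 0, "tx": 0, "ty": 0, "tz": 0, "claw": 0}, {"ax": 0, "ay": 0, "az": 0, "tx": 0, "ty": 0, "tz": 0, "claw": -0.3}, {"ax": 0, "ay": 0, "az": 0, "tx": 0, "ty": 0, "tz": 0, "claw": -0.6}, {"ax": 0, "ay": 0, "az": 0, "tx": 0, "ty": 0, "tz": 0, "claw": -1}, {"ax": 0, "ay": 0, "az": 0, "tx": 0, "ty": 0, "tz": 0, "claw": -1}, {"ax": 0, "ay": 0, "az": 0, "tx": 0, "ty": 0, "tz": 0, "claw": -1}, {"ax": 0, "ay": 0, "az": 0, "tx": 0, "ty": 0, "tz": 0, "claw": -1}])

```text
t: 8.13
ee_pos: [0.4373, 0.1816, 0.0574]
eef_rot: [0.257, 1.563, -0.26]
ft_force: [0.6, 1.1, -0.5]
width: 0.0852
```

```bash
python3 - <<'E'
from h import *
d=shot('scene','s4')
cv2.imwrite('pics/s4c.png',cv2.resize(d['pixels'][150:320,250:420,::-1],None,fx=3.4,fy=3.4,interpolation=cv2.INTER_CUBIC))
E
```

```text
(no output)
```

View pics/s4c.png

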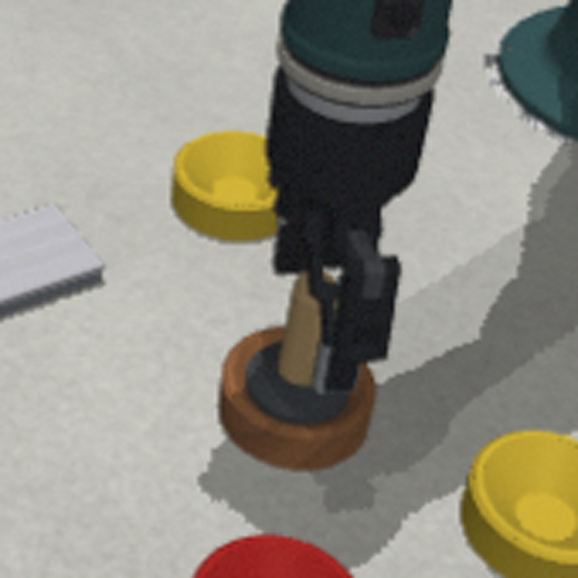

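The stamp stands in the brown rest, with its head at about (300,385) in the crop and the fingers open. I'll retract straight up and then move clear.

Emit:
jog_arm(commands=[{"ax": 0, "ay": 0, "az": 0, "tx": 0, "ty": 0, "tz": 0.01, "claw": -1}, {"ax": 0, "ay": 0, "az": 0, "tx": 0, "ty": 0, "tz": 0.03, "claw": -1}, {"ax": 0, "ay": 0, "az": 0, "tx": 0, "ty": 0, "tz": 0.055, "claw": -1}, {"ax": 0, "ay": 0, "az": 0, "tx": 0, "ty": 0, "tz": 0.08, "claw": -1}, {"ax": 0, "ay": 0, "az": 0, "tx": 0, "ty": 0, "tz": 0.11, "claw": -1}, {"ax": 0, "ay": 0, "az": 0, "tx": 0, "ty": 0, "tz": 0.14, "claw": -1}, {"ax": 0, "ay": 0, "az": 0, "tx": 0, "ty": 0, "tz": 0.17, "claw": -1}, {"ax": 0, "ay": 0, "az": 0, "tx": -0.02, "ty": 0.035, "tz": 0.17, "claw": -1}, {"ax": 0, "ay": 0, "az": 0, "tx": -0.04, "ty": 0.07, "tz": 0.17, "claw": -1}, {"ax": 0, "ay": 0, "az": 0, "tx": -0.06, "ty": 0.105, "tz": 0.17, "claw": -1}, {"ax": 0, "ay": 0, "az": 0, "tx": -0.08, "ty": 0.14, "tz": 0.17, "claw": -1}, {"ax": 0, "ay": 0, "az": 0, "tx": -0.1, "ty": 0.175, "tz": 0.17, "claw": -1}])

```text
t: 9.18
ee_pos: [0.3361, 0.3578, 0.2286]
eef_rot: [0.259, 1.563, -0.26]
ft_force: [1.5, 0.3, 0.0]
width: 0.0855
```

```bash
python3 - <<'E'
from h import *
d=shot('scene','s5'); t=shot('top','t5')
for n,d in (('scene',d),('top',t)):
    W=world(d)
    for nm,c in (('dome',(.4395,.181)),('block',(.634,.103))):
        P=W[(abs(W[...,0]-c[0])<.035)&(abs(W[...,1]-c[1])<.035)&(W[...,2]<.13)&(d['depth']>0)]
        print(n,nm,'zmax',np.percentile(P[P[:,2]>.06][:,2],[80,99]).round(4))
        for lo,hi in ((.04,.06),(.06,.08),(.08,.095),(.098,.115)):
            q=P[(P[:,2]>lo)&(P[:,2]<hi)]
            if len(q)>4: print('  ',lo,len(q),np.round((q.min(0)+q.max(0))[:2]/2,4),np.round(q.mean(0),4))
E
```

```text
scene dome zmax [0.1036 0.1062]
   0.04 103 [0.4397 0.1846] [0.4446 0.1888 0.0499]
   0.06 104 [0.4399 0.1845] [0.4447 0.1893 0.0703]
   0.08 81 [0.4404 0.1859] [0.4446 0.1902 0.0874]
   0.098 118 [0.4402 0.1843] [0.4413 0.186  0.1031]
scene block zmax [0.0949 0.0968]
   0.04 102 [0.6353 0.1095] [0.6367 0.1124 0.0502]
   0.06 106 [0.6337 0.109 ] [0.6358 0.1123 0.07  ]
   0.08 121 [0.6347 0.1053] [0.636  0.1106 0.089 ]
top dome zmax [0.1049 0.1074]
   0.04 32 [0.4398 0.1762] [0.4366 0.1722 0.0508]
   0.06 38 [0.4397 0.1761] [0.4366 0.1723 0.0706]
   0.08 34 [0.4404 0.1771] [0.4372 0.1734 0.0888]
   0.098 161 [0.4408 0.1816] [0.4406 0.181  0.1037]
top block zmax [0.0961 0.0979]
   0.04 45 [0.6301 0.1024] [0.6265 0.1001 0.0504]
   0.06 50 [0.6296 0.1028] [0.627  0.1005 0.0705]
   0.08 81 [0.6345 0.1025] [0.6301 0.1011 0.0907]
```

View pics/s5.png

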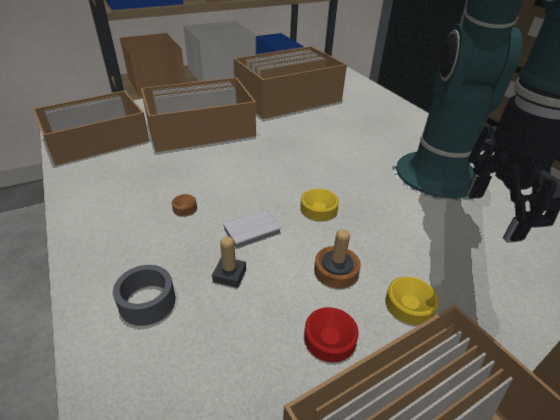

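View pics/t5.png

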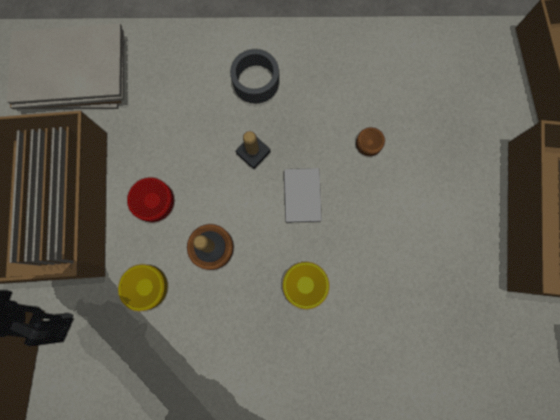

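The stamp is seated in the brown rest: its top is at z ≈ 0.106, as expected, and its axis drifts about 1 mm or less over 40 mm of handle. The square stamp hasn't moved, and the arm is clear.

```bash
python3 -c "
from bench import manip
print(manip.close_job(), manip.get_state()['t'])"
```

```text
the job is handed in; nothing more can be done
the job is handed in; nothing more can be done
```

The dome stamp is standing upright in the wider brown rest, released, and the job is handed in. I gripped it by the handle and lowered it slowly until it touched at the expected height. When it touched, I eased off a small sideways force, then opened the fingers and backed the arm away.

My last checks, at about 9.3 s:
- **Seating:** the stamp's top is at z ≈ 0.106 m, which matches full seating (foot at 0.010 m plus 96 mm).
- **Position:** the stamp's top is within about 1–1.5 mm of the measured rest centre in both cameras.
- **Uprightness:** the handle drifts 1 to 1.5 mm at most over about 40 mm of height, so any lean is around 2° or less, and some of that is measurement noise.
- **Square stamp:** it measures in the same place as before, within noise.
- **Forces:** the highest wrist force reported was about 10 N, at contact with the rest.

None of these checks failed. The two cameras disagreed by about 2–3 mm on absolute positions, so I steered by one camera's relative measurements.

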